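Clear the offcut channel with the ratchet lever

TASK

Slide the empty bin squarely under the open mouth of the steel channel, up against the channel's stand. Then check the ratchet's freewheel by swinging the lever back to its rest stop, where it must slip without moving the pusher; after that work the lever to and fro so that the pusher sweeps all four offcuts into the bin, stop when the pusher's face is level with the mouth (within about 10 mm; it cannot be wound back), and swing the lever back to its rest stop. Use the lever alone: do not touch the pusher or the offcuts, and leave the drill, the white jar and the screwdriver where they are.

Things in the scene. Friction and masses are not known exactly. Their poses are not given: they have to be found in the camera images.
- feeder: Fixed steel channel on two dark stands. Origin on the table under its middle; y runs along it, from the open mouth at y = -150 to the rear at +160 mm; z up. Floor 85 above the table (underside 81), 92 wide outside, walls up to 120. The stand by the mouth has its outer face at y = -110, 100 wide: the channel overhangs 40 mm, the bin fits beneath. Wheel and lever are on its +x side.
- mouth (a point): Middle of the channel floor's edge at the open mouth, 85 mm above the table. Axes as the feeder's.
- bin_place (a point): Point on the table where the centre of the bin's underside belongs: on the channel's centre line, 35 mm outside the mouth edge (feeder y = -185). Pushed against the stand the bin's centre is at feeder y = -180. Axes as the feeder's.
- bin: Loose open bin of grey plastic, 170 (its x) x 140 (its y) x 60 mm high, walls 8 mm thick, 0.45 kg. Origin at the centre of its underside. It belongs with its long sides across the channel (its y axis along the feeder's y axis).
- lever (a joint): Swing of the lever about its upright axis, rad: 0 at the rest stop, 1.5 at the other stop; it grows turning anticlockwise seen from above. Growing, its pawl grips a tooth of the wheel (20 teeth, so up to 0.31 rad of slack first) and turns it along; falling, it clicks loosely over the teeth and the wheel stays still. Stays where it is left; about 2 to 5 N at the post when driving, 1 N when loose.
- lever_post (a point): Middle of the upright black post at the lever's end: 18 mm diameter, 60 mm tall, from 140 to 200 mm above the table (this point is 170 up). It goes round the wheel axis at a radius of 115 mm. Its x axis points outward along the lever.
- wheel_axis (a point): Point on the upright axis of wheel and lever, 170 mm above the table. Axes as the feeder's. The lever (bar 22 mm wide, top 140 above the table) at rest points 0.82 rad anticlockwise of the feeder's x axis; at joint value q, 0.82 + q.
- pusher (a joint): Travel of the pusher towards the mouth, m: 0 at the start, 0.150 with its face level with the mouth; it could go on to 0.20. It moves 45 mm per rad that the gripped wheel turns, stays where it is left and is never drawn back by the lever.
- pusher_face (a point): Middle of the pusher's front face: an aluminium plate filling the channel, 80 mm wide, 12 thick, 34 high. Axes as the feeder's (it moves to -y).
- block_center (a point): Centre of an offcut in the channel: aluminium block 30 x 24 x 20 mm.
- angle_center (a point): Offcut: piece of aluminium angle, 32 x 28 x 28 mm, point 10 mm above its underside.
- stub_center (a point): Centre of an offcut: round steel stub, 26 mm diameter, 22 high.
- strip_center (a point): Centre of an offcut: dark steel piece 34 x 22 x 15 mm.
- drill: Cordless drill standing on its battery, 75 x 200 x 212 mm high; bystander. Origin at the middle of its underside.
- jar: White plastic jar, 84 mm diameter, 120 high; bystander. Origin at the middle of its underside.
- screwdriver: Screwdriver lying on the table, about 200 mm long; bystander.
Not all that is in view belongs to the job. Several things have the shape of the bin; the one meant has the colours described above.

How it is judged:
By the outcome, as a careful person would: the job done as asked, in the order asked, and still so for the second after the job is handed in, with the robot touching nothing.
It also fails if it takes over 72 s, if anything falls off the work surface, if the arm or the gripper's body presses on something with over 40 N, if the wrist force passes 120 N, or if a joint passes its speed limit or range.

ROBOT

A 6-joint arm with a two-finger parallel gripper is mounted at the origin on the work surface. World frame = base frame: x ahead of the robot, y to its left, z up, the work surface at z = 0. Lengths are in m, angles in degrees, forces in N, time in s.
With the tool pointing down it reaches from about 0.35 to 0.925 m from the base axis. Payload 6.4 kg.
Tool frame: the origin (TCP) lies at the very end of the fingers, on their centre line; the grasp point (between the pads) lies behind it (env.grasp_offset is the z of the grasp point in the tool frame, in m); z points along the fingers, y is the line along which they close (so a half turn about z gives the same grasp; the last joint's range is limited). The gripper opens to 85 mm and grips with 20 to 120 N. Pads are 22 mm wide; open, the fingers measure 114 mm over their backs; the gripper's body (76 mm by 85 mm) begins 54 mm behind the grasp point. The pads swing forward as they close: fully open they stand 13 mm farther back than shut.
Start: joints at [-79.59, 14.043, 89.255, -0, 76.702, -9.975], TCP at [0.226, -0.609, 0.231] pointing down, gripper open.
Joint ranges: [-179.41, 179.41], [-58.25, 129.5], [7.25, 145.43], [-54.29, 234.29], [11.92, 165.04], [-157.13, 157.13]. Speed limits (degrees/s): [147.25, 147.25, 180, 180, 180, 180].

INTERFACE

Orientations are given as a 3x3 rotation matrix whose columns are the frame's x, y, z axes.
In Python, from workcell import readout, imaging, ticket, env gives the robot as it stands.
- The arm moves only by the tool carry_out, never from a script. Its argument "steps" is a list of rows, each a list of 4 numbers: the shift along the tool's x, y, z in mm, then the turn about the tool's z in degrees. In form: [[dx, dy, dz, roll], ...]. A call has 1 to 8 rows; each row shifts and turns the commanded pose from where the row before left it, along the tool's axes as they then stand; what a row does not reach is not made up. A row lasts 1/10 s, in which the tool goes at most 50 mm and 8.59 degrees, less where a joint would pass 70% of its speed; a pose out of reach is approached as far as the arm can. A call is refused whole if a number of a shift passes 50 or a number of a turn 8.59, either way. A call with a gripper value outside its range is refused whole. "gripper" is the finger opening in mm, from 0 to 85.4, set as the call begins (left out, the last holds). The fingers move at their own pace and stop on an object; "squeeze" is the grip in N (left out, the last holds). Time passes only in rows, so rows that do not move let the fingers close. It gives the time, the measured TCP pose, the force, the opening and the grip force at its end, in the units of the state.
- readout.state(): the state, without advancing time (a new reading comes with each control period).
- imaging.snapshot(name): name is "side" or "top"; returns (picture, depth): 420x560x3 uint8, blue, green, red; 420x560 float32, m along the optical axis (not along the pixel's ray), 0 where there is no reading.
- imaging.calibration(name): a dict with "mtx" (3x3 intrinsics, pixels), "T" (4x4, takes a point from camera to world coordinates). Camera axes: x right, y up, looking along -z (the intrinsics and any distortion apply to the point x, -y, -z); pixel columns grow to the right and rows downward; lengths in m; the calibration is good to about 2 mm. A picture is of the moment at which its call begins. calibration takes no time and is no camera call.
- ticket.close_job(): hands the job in; it is judged then, once.
The state is a dict: "time": time; "q": joint angles; "qd": joint speeds; "tau": joint torques, N m; "tcp_pos": TCP position; "tcp_rot": TCP orientation; "force": force on the tool from outside, world axes, zero at the start; "moment": the same for the moment, N m; "opening": opening from 0.0 (shut) to 1.0 (fully open); "grasp_force": force on a finger pad.
Only numpy, scipy, OpenCV 4.12 (cv2) and the standard library are available. Lean on these libraries where they do the work, as an engineer would, in place of code of your own. Each camera call takes 0.05 s, during which the arm holds its last target. There are 200 camera calls.

## Working session

There is one attempt and no reset: what is moved stays moved. The work goes in short steps, Python scripts to look and compute and a tool call to move; the robot and the scene stay as the last step left them, time stands still between calls to the robot, and variables do not carry over. Pictures are saved under pics/ and viewed, at most 13 in all, crops included, and the job is handed in when it is done.

Besides the shell and the picture viewer there is one more tool, called after "Emit:" as a command line: name --pt "numbers of a row" for each row, then --argument value for the rest. carry_out: Moves the arm, as the interface text tells. Its arguments: {"type":"object","properties":{"steps":{"type":"array","items":{"type":"array","items":{"type":"number"}}},"gripper":{"type":"number"},"squeeze":{"type":"number"}},"required":["steps"]}

```bash
mkdir -p pics; cat > h.py <<'E'
import numpy as np, cv2
from workcell import readout, imaging, ticket, env
def snap(n):
    p,d=imaging.snapshot(n); c=imaging.calibration(n); return p,d,np.array(c["mtx"]),np.array(c["T"])
def pts(d,K,T):
    v,u=np.indices(d.shape); x=(u-K[0,2])/K[0,0]*d; y=-(v-K[1,2])/K[1,1]*d
    return np.stack([x,y,-d],-1)@T[:3,:3].T+T[:3,3]
def ray(u,v,z,K,T):
    r=T[:3,:3]@np.array([(u-K[0,2])/K[0,0],-(v-K[1,2])/K[1,1],-1]); o=T[:3,3]; return o+r*(z-o[2])/r[2]
E
python3 - <<'E'
from h import *
for n in("top","side"):
    p,d,K,T=snap(n); cv2.imwrite(f"pics/{n}0.png",p); np.savez(f"{n}0.npz",p=p,d=d,K=K,T=T); print(n,K.round(1).tolist(),T.round(3).tolist(),imaging.calibration(n).keys())
s=readout.state(); print(s["time"],np.round(s["tcp_rot"],3).tolist(),env.grasp_offset)
E
```

```text
top [[380.4, 0.0, 271.3], [0.0, 380.4, 214.7], [0.0, 0.0, 1.0]] [[0.021, 0.986, -0.162, 0.34], [-1.0, 0.024, 0.015, 0.039], [0.019, 0.162, 0.987, 1.098], [0.0, 0.0, 0.0, 1.0]] dict_keys(['mtx', 'T'])
side [[390.8, 0.0, 280.6], [0.0, 390.8, 212.9], [0.0, 0.0, 1.0]] [[-0.971, 0.176, -0.161, 0.304], [-0.238, -0.728, 0.643, 0.864], [-0.004, 0.663, 0.749, 1.104], [0.0, 0.0, 0.0, 1.0]] dict_keys(['mtx', 'T'])
0.1 [[0.937, 0.348, -0.0], [0.348, -0.937, 0.002], [0.0, -0.002, -1.0]] -0.0187
```

View pics/top0.png

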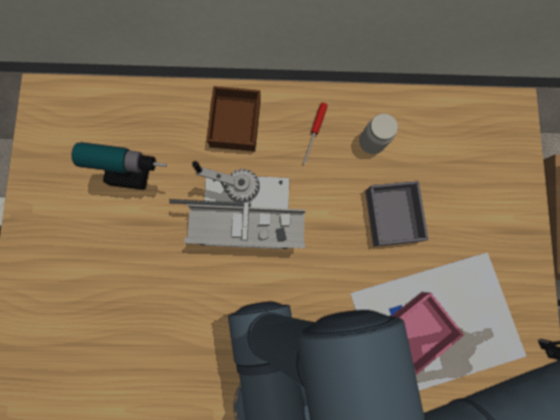

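View pics/side0.png

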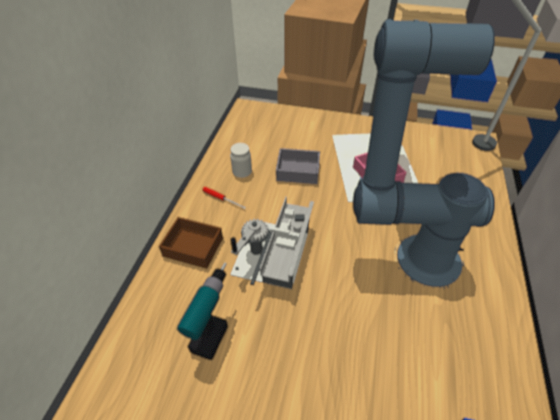

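The candidates for the bin in the top view are a brown one (235,118), a dark grey one (396,213) and a pink one (425,330). The grey one fits the description. The feeder's mouth faces right at (305,230), the wheel is at (241,184) and the lever post is near (197,168), which is not at rest.

```bash
python3 - <<'E'
from h import *
z=np.load("top0.npz"); p,d,K,T=z["p"],z["d"],z["K"],z["T"]; P=pts(d,K,T)
def roi(u0,u1,v0,v1,lo,hi):
    m=np.zeros(d.shape,bool); m[v0:v1,u0:u1]=1; return m&(P[...,2]>lo)&(P[...,2]<hi)&(d>0)
def rect(m,n):
    q=P[m]; r=cv2.minAreaRect((q[:,:2]*1000).astype(np.float32)); print(n,len(q),np.round(r[0],1),np.round(r[1],1),round(r[2],2),"z",np.median(q[:,2]).round(4)); return r
rect(roi(355,440,170,260,.045,.07),"bin rim")
rect(roi(360,435,175,255,.02,.08),"bin all")
rect(roi(165,312,195,260,.105,.13),"walls")
rect(roi(165,312,195,260,.075,.13),"channel")
rect(roi(165,312,195,260,.078,.092),"floor")
# wall lines
q=P[roi(200,305,195,260,.112,.126)]
print("wall hist",np.histogram(q[:,0],bins=np.arange(.25,.5,.01)))
rect(roi(182,212,150,185,.165,.21),"post")
q=P[roi(182,212,150,185,.18,.21)]; print(q.mean(0),len(q))
rect(roi(222,262,165,206,.1,.16),"wheel")
for n,b in dict(jar=(355,405,110,160),drill=(65,175,135,195),driver=(295,335,95,170)).items(): rect(roi(*b,.012,.25),n)
# ray checks
print("jar?",ray(241,184,.14,K,T),"post",ray(196,167,.2,K,T))
c=cv2.resize(p[145:265,160:320],None,fx=4,fy=4,interpolation=2); cv2.imwrite("pics/c1.png",c)
c=cv2.resize(p[150:290,340:480],None,fx=4,fy=4,interpolation=2); cv2.imwrite("pics/c2.png",c)
E
```

```text
bin rim 824 [ 528.  -332.1] [170.3 142.1] 7.01 z 0.059
bin all 1272 [ 528.  -332.1] [170.4 142.1] 7.0 z 0.0554
walls 1736 [487.9 116. ] [359.4 134.2] 88.78 z 0.1193
channel 5015 [487.9 115.7] [360.  134.2] 88.78 z 0.0886
floor 2728 [477.1  91.1] [310.2  81.7] 88.76 z 0.0857
wall hist (array([  0,   0,   0,   0,   0,   0,   0,   0,   0,   0,   0,   0,   0,
         0,   0,   0,  31, 382, 132,  18,  18,  17,  17,  13]), array([0.25, 0.26, 0.27, 0.28, 0.29, 0.3 , 0.31, 0.32, 0.33, 0.34, 0.35,
       0.36, 0.37, 0.38, 0.39, 0.4 , 0.41, 0.42, 0.43, 0.44, 0.45, 0.46,
       0.47, 0.48, 0.49]))
post 71 [609.7 214.1] [17.1 16.6] 65.01 z 0.1983
[0.60806326 0.21335613 0.1965775 ] 57
wheel 1095 [574.1 107.4] [102.4  97.5] 1.18 z 0.1247
jar 1069 [ 750.3 -275.1] [78.9 78. ] 9.45 z 0.115
drill 2670 [618.1 400.8] [224.7  69.5] 85.14 z 0.1986
driver 326 [769.8 -99.9] [ 24.9 198.4] 72.74 z 0.0226
jar? [0.57604511 0.10476612 0.14      ] post [0.60086586 0.21139959 0.2       ]
```

View pics/c1.png

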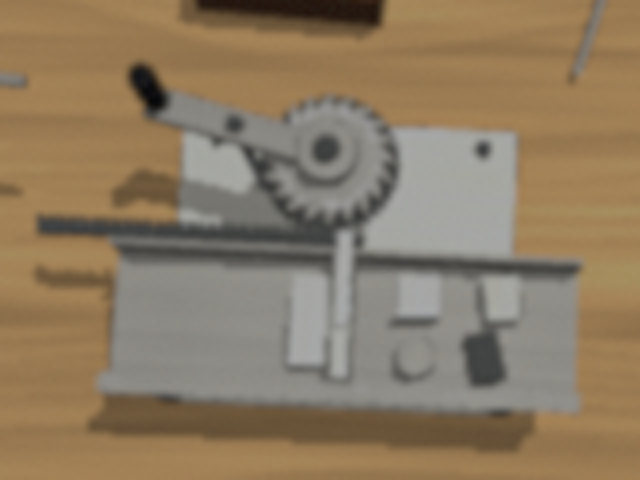

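View pics/c2.png

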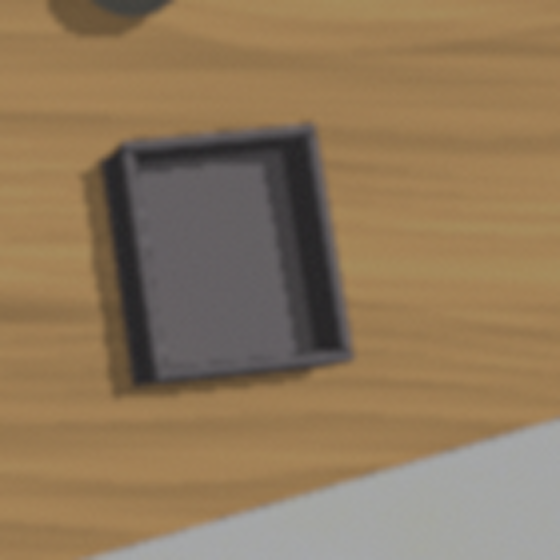

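The crops confirm it. The grey bin is in c2, turned about +7°. In c1 the lever post is at top px (196,167), the four offcuts lie between the pusher and the mouth, and the mouth edge is at px u≈304. I'll take one refinement of the feeder axis, then move.

```bash
python3 - <<'E'
from h import *
z=np.load("top0.npz"); p,d,K,T=z["p"],z["d"],z["K"],z["T"]; P=pts(d,K,T)
m=np.zeros(d.shape,bool); m[195:262,180:312]=1
m&=(d>0)
th=np.radians(-1.24); ex=np.array([np.cos(th),np.sin(th)]); ey=np.array([-ex[1],ex[0]]); C=np.array([.477,.0861])
q=P[m]; f=np.c_[(q[:,:2]-C)@ex,(q[:,:2]-C)@ey,q[:,2]]*1000
w=f[(f[:,2]>113)&(f[:,2]<125)&(f[:,1]<-30)&(f[:,1]>-140)]
for s in(-1,1):
    a=w[(np.abs(w[:,0]-s*46)<9)]; print(s,len(a),np.percentile(a[:,0],[3,50,97]).round(1),np.polyfit(a[:,1],a[:,0],1).round(4))
fl=f[(abs(f[:,2]-85)<5)&(abs(f[:,0])<30)]; print("floor y",np.percentile(fl[:,1],[.3,99.7]).round(1))
pu=f[(f[:,2]>110)&(abs(f[:,0])<30)]; print("pusher top y",np.percentile(pu[:,1],[2,20,50,80,98]).round(1),len(pu))
# wheel hub
m=np.zeros(d.shape,bool); m[160:210,215:268]=1; m&=(d>0)&(P[...,2]>.105)&(P[...,2]<.16)
q=P[m]*1000; 
for lo in range(105,160,6):
    a=q[(q[:,2]>lo)&(q[:,2]<=lo+6)]
    if len(a)>15: print(lo,len(a),a[:,:2].min(0).round(),a[:,:2].max(0).round(),a[:,:2].mean(0).round(1))
E
```

```text
-1 186 [-54.6 -49.3 -43.9] [-1.40000e-03 -4.94412e+01]
1 85 [40.  41.7 44.2] [-1.50000e-03  4.17299e+01]
floor y [-148.6  159.2]
pusher top y [-53.3  -0.2   3.8   8.1  11.3] 137
105 174 [517.  59.] [626. 174.] [549.4 110.5]
111 155 [516.  36.] [624. 173.] [542.  112.9]
117 204 [514.  36.] [619. 172.] [553.5 106.3]
123 398 [513.  47.] [621. 169.] [573.  100.5]
129 19 [513.  79.] [617. 168.] [549.  102.6]
135 119 [561.  84.] [609. 173.] [589.3 142.3]
141 206 [561.  84.] [608. 173.] [584.  118.7]
147 28 [566.  96.] [596. 167.] [580.8 105.2]
153 16 [573.  96.] [588. 109.] [580.4 104.4]
```

Emit:
carry_out --pt "45.5 -11.4 -5 0" --pt "45.5 -11.4 -5 0" --pt "45.5 -11.4 -5 0" --pt "45.5 -11.4 -5 0" --pt "45.5 -11.4 -5 0" --pt "45.5 -11.4 -5 0" --pt "45.5 -11.4 -5 6.7" --pt "42 -16.4 -5 6.7" --gripper 50

```text
time: 0.9
tcp_pos: [0.5355, -0.3961, 0.271]
tcp_rot: [[0.993, 0.117, -0.001], [0.117, -0.993, 0.001], [-0.0, -0.001, -1.0]]
force: [0.3, -0.8, 0.9]
opening: 0.584
grasp_force: 0.0
```

Emit:
carry_out --pt "0 1.4 48 0" --pt "0 0 48 0" --pt "0 0 48 0" --pt "0 0 48 0" --pt "0 0 35 0" --pt "0 0 19 0" --pt "0 0 0 0" --pt "0 0 0 0"

```text
time: 1.7
tcp_pos: [0.535, -0.3999, 0.0267]
tcp_rot: [[0.993, 0.122, 0.001], [0.122, -0.993, -0.002], [0.001, 0.002, -1.0]]
force: [-0.5, 0.1, 0.4]
opening: 0.589
grasp_force: 0.0
```

Emit:
carry_out --pt "0 0 0 0" --pt "0 0 0 0" --pt "0 0 0 0" --pt "0 0 0 0" --pt "0 0 0 0" --pt "0 0 0 0" --gripper 0 --squeeze 35

```text
time: 2.3
tcp_pos: [0.5351, -0.3992, 0.0272]
tcp_rot: [[0.993, 0.122, 0.001], [0.122, -0.993, -0.001], [0.001, 0.001, -1.0]]
force: [-1.5, 3.7, 7.2]
opening: 0.089
grasp_force: 35.7
```

Emit:
carry_out --pt "-6.9 -28.4 -0.3 1.03" --pt "-6.9 -28.4 0 1.03" --pt "-6.9 -28.4 0 1.03" --pt "-6.9 -28.4 0 1.03" --pt "-6.9 -28.4 0 1.03" --pt "-6.9 -28.4 0 1.03" --pt "-6.9 -28.4 0 1.03" --pt "-6.9 -28.4 0 1.03"

```text
time: 3.1
tcp_pos: [0.4669, -0.1764, 0.0272]
tcp_rot: [[1.0, -0.023, 0.004], [-0.023, -1.0, -0.004], [0.004, 0.004, -1.0]]
force: [1.0, -3.8, 2.1]
opening: 0.089
grasp_force: 35.3
```

Emit:
carry_out --pt "0 0 0 0" --pt "0 0 0 0"

```text
time: 3.3
tcp_pos: [0.4661, -0.1738, 0.0272]
tcp_rot: [[1.0, -0.022, 0.0], [-0.022, -1.0, 0.003], [0.0, -0.003, -1.0]]
force: [-3.1, 9.5, 13.6]
opening: 0.089
grasp_force: 37.4
```

```bash
python3 - <<'E'
from h import *
p,d,K,T=snap("top"); P=pts(d,K,T); cv2.imwrite("pics/t1.png",cv2.resize(p[150:310,170:370],None,fx=4,fy=3.75,interpolation=2))
s=readout.state(); print(s["tcp_pos"],s["force"],np.degrees(np.arctan2(s["tcp_rot"][1][0],s["tcp_rot"][0][0])))
E
```

```text
[ 0.46613178 -0.17394774  0.02714981] [-4.10089951 10.67093572 13.65690191] -1.2511023185171521
```

View pics/t1.png

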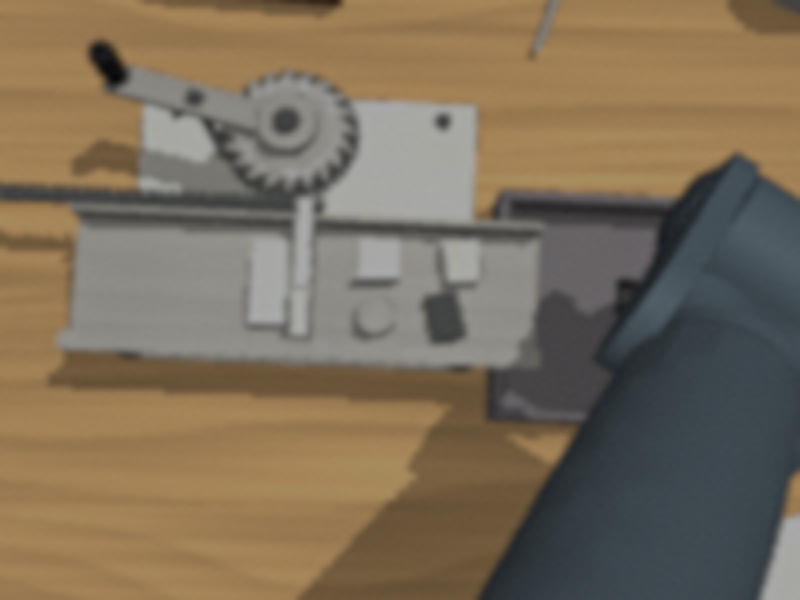

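The bin is entering under the mouth and is lined up, with its left edge at crop x≈490 under the channel end at 540. Next is a slow push to the stand.

Emit:
carry_out --pt "0.5 -3 0 0" --pt "0.5 -3 0 0" --pt "0.5 -3 0 0" --pt "0.5 -2 0 0" --pt "0 0 0 0" --pt "0 0 0 0"

```text
time: 3.95
tcp_pos: [0.4693, -0.1662, 0.0272]
tcp_rot: [[1.0, -0.021, 0.003], [-0.021, -1.0, -0.003], [0.003, 0.003, -1.0]]
force: [-1.8, -2.7, 6.0]
opening: 0.086
grasp_force: 36.3
```

Emit:
carry_out --pt "0 -1.5 0 0" --pt "0 -1.5 0 0" --pt "0 0 0 0" --pt "0 0 0 0"

```text
time: 4.35
tcp_pos: [0.4696, -0.1634, 0.0272]
tcp_rot: [[1.0, -0.022, 0.003], [-0.022, -1.0, -0.003], [0.003, 0.003, -1.0]]
force: [-1.2, -4.7, 4.9]
opening: 0.086
grasp_force: 36.2
```

Emit:
carry_out --pt "-0.7 -1.5 0 0" --pt "0 -1.5 0 0" --pt "0 0 0 0" --pt "0 0 0 0"

```text
time: 4.75
tcp_pos: [0.4691, -0.1603, 0.0272]
tcp_rot: [[1.0, -0.022, 0.004], [-0.022, -1.0, -0.003], [0.004, 0.003, -1.0]]
force: [-0.5, -4.5, 5.4]
opening: 0.086
grasp_force: 36.2
```

Emit:
carry_out --pt "0 -1 0 0" --pt "0 -1 0 0" --pt "0 0 0 0" --pt "0 0 0 0"

```text
time: 5.15
tcp_pos: [0.4692, -0.1594, 0.0272]
tcp_rot: [[1.0, -0.022, 0.004], [-0.022, -1.0, -0.005], [0.004, 0.005, -1.0]]
force: [-0.2, -8.9, 2.9]
opening: 0.086
grasp_force: 35.9
```

Emit:
carry_out --pt "0 -1 0 0" --pt "0 0 0 0" --pt "0 0 0 0"

```text
time: 5.45
tcp_pos: [0.4693, -0.1594, 0.0272]
tcp_rot: [[1.0, -0.021, 0.004], [-0.021, -1.0, -0.007], [0.004, 0.007, -1.0]]
force: [-1.5, -14.6, 1.2]
opening: 0.09
grasp_force: 35.7
```

Emit:
carry_out --pt "0 0 0 0" --pt "0 0 0 0" --pt "0 0 0 0" --pt "0 0 0 0" --pt "0 0 0 0" --pt "0 0 0 0" --gripper 30

```text
time: 6.05
tcp_pos: [0.4675, -0.1555, 0.0255]
tcp_rot: [[1.0, -0.022, -0.0], [-0.022, -1.0, 0.0], [-0.0, -0.0, -1.0]]
force: [0.0, 0.5, -0.1]
opening: 0.353
grasp_force: 0.0
```

Emit:
carry_out --pt "0 0 -45 0" --pt "0 0 -49 0" --pt "0 0 -49 -8.5" --pt "0 0 -49 -8.5" --pt "0 0 -49 -8.5" --pt "0 0 0 -8.5" --pt "0 0 0 -8.5" --pt "0 0 0 -8.5" --gripper 45

```text
time: 6.85
tcp_pos: [0.4676, -0.1557, 0.2671]
tcp_rot: [[0.641, 0.767, 0.001], [0.767, -0.641, -0.0], [0.0, 0.001, -1.0]]
force: [0.5, 0.7, -0.4]
opening: 0.53
grasp_force: 0.0
```

Emit:
carry_out --pt "0 0 0 -8.5" --pt "0 0 0 -8.5" --pt "0 0 0 -8.3" --pt "0 0 0 0"

```text
time: 7.25
tcp_pos: [0.4675, -0.1556, 0.2665]
tcp_rot: [[0.258, 0.966, -0.0], [0.966, -0.258, 0.0], [0.0, -0.0, -1.0]]
force: [-0.0, 0.1, -0.6]
opening: 0.528
grasp_force: 0.0
```

```bash
python3 - <<'E'
from h import *
p,d,K,T=snap("top"); P=pts(d,K,T)
m=np.zeros(d.shape,bool); m[175:275,285:375]=1; m&=(d>0)&(P[...,2]>.045)&(P[...,2]<.07)
q=P[m]*1000; r=cv2.minAreaRect(q[:,:2].astype(np.float32)); print("bin",np.round(r[0],1),np.round(r[1],1),round(r[2],2))
s=readout.state(); print(s["tcp_pos"],np.degrees(np.arctan2(s["tcp_rot"][1][0],s["tcp_rot"][0][0])))
cv2.imwrite("pics/t2.png",cv2.resize(p[150:310,170:370],None,fx=4,fy=3.75,interpolation=2))
E
```

```text
bin [471.2 -89.9] [139.6 175.7] 85.72
[ 0.46749116 -0.15562371  0.26646832] 74.88700504234032
```

View pics/t2.png

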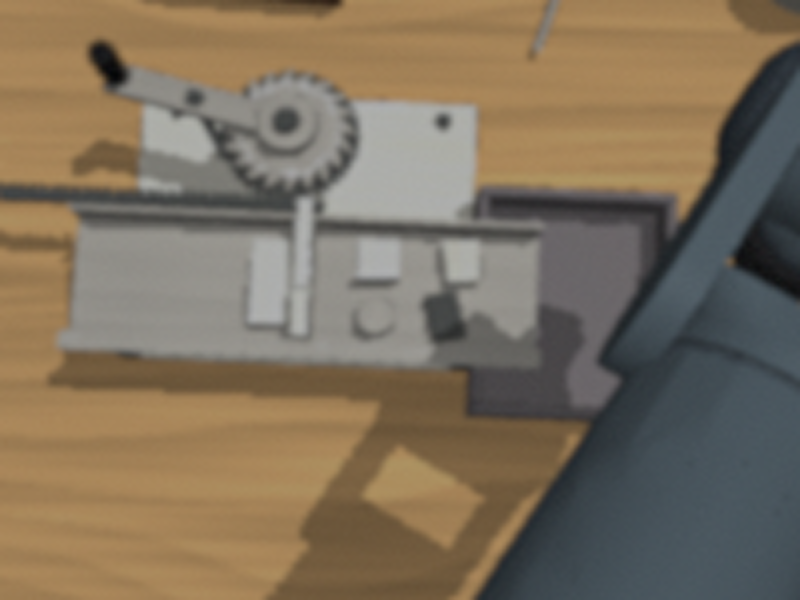

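The bin sits under the mouth against the stand and looks square (crop 470–675 × 190–415). Now to the lever post.

Emit:
carry_out --pt "49.2 5.2 0 0" --pt "49.2 5.2 0 0" --pt "49.2 5.2 0 0" --pt "49.2 5.2 0 0" --pt "49.2 5.2 0 0" --pt "49.2 5.2 0 0" --pt "49.2 5.2 0 0" --pt "49.2 5.2 0 0"

```text
time: 8.1
tcp_pos: [0.6097, 0.216, 0.2665]
tcp_rot: [[0.261, 0.965, 0.0], [0.965, -0.261, -0.0], [-0.0, 0.0, -1.0]]
force: [0.6, -0.2, 0.4]
opening: 0.525
grasp_force: 0.0
```

Emit:
carry_out --pt "0 0 0 0" --pt "0 0 0 0"

```text
time: 8.3
tcp_pos: [0.6091, 0.2147, 0.2659]
tcp_rot: [[0.258, 0.966, -0.001], [0.966, -0.258, -0.001], [-0.001, -0.001, -1.0]]
force: [0.9, 0.1, 0.2]
opening: 0.524
grasp_force: 0.0
```

```bash
python3 - <<'E'
from h import *
p,d,K,T=snap("side"); cv2.imwrite("pics/s1.png",cv2.resize(p[150:300,180:340],None,fx=4,fy=4,interpolation=2))
p,d,K,T=snap("top"); P=pts(d,K,T)
m=np.zeros(d.shape,bool); m[175:275,285:375]=1; m&=(d>0)&(P[...,2]>.045)&(P[...,2]<.065)
q=P[m]*1000; r=cv2.minAreaRect(q[:,:2].astype(np.float32)); print("bin",np.round(r[0],1),np.round(r[1],1),round(r[2],2)); print(readout.state()["tcp_pos"])
E
```

```text
bin [471.5 -91. ] [146.7 170.6] 88.38
[0.60911304 0.21301526 0.26640182]
```

View pics/s1.png

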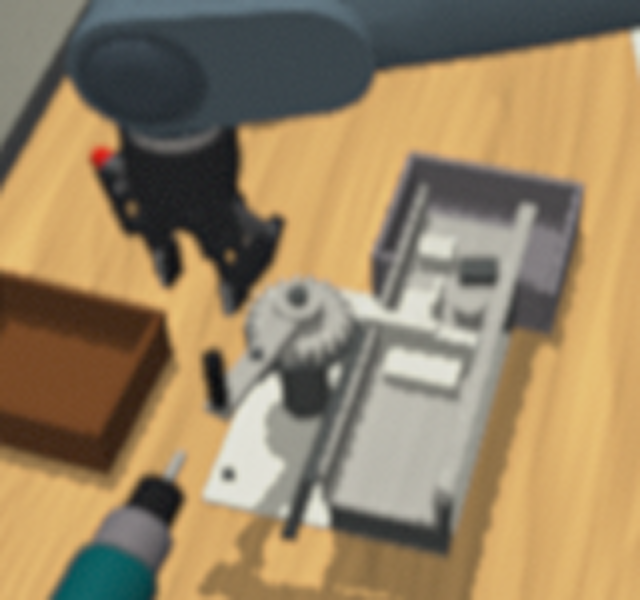

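The side view shows the fingers above the post (crop 213,378) and straddling it sideways, with the bin square under the mouth. Descending.

Emit:
carry_out --pt "0 0 30 0" --pt "0 0 30 0" --pt "0 0 30 0" --pt "0 0 22 0" --pt "0 0 0 0"

```text
time: 8.9
tcp_pos: [0.6067, 0.2118, 0.1508]
tcp_rot: [[0.261, 0.965, -0.007], [0.965, -0.261, -0.001], [-0.003, -0.007, -1.0]]
force: [0.2, 0.0, -0.6]
opening: 0.527
grasp_force: 0.0
```

Emit:
carry_out --pt "0 0 0 0" --pt "0 0 0 0" --pt "0 0 0 0" --pt "0 0 0 0" --gripper 26 --squeeze 20

```text
time: 9.3
tcp_pos: [0.61, 0.2138, 0.1561]
tcp_rot: [[0.258, 0.966, 0.002], [0.966, -0.258, 0.0], [0.001, 0.002, -1.0]]
force: [1.6, 0.8, -0.1]
opening: 0.303
grasp_force: 0.0
```

Emit:
carry_out --pt "-0.5 10 0 5" --pt "-0.5 10 0 5" --pt "-0.5 10 0 5" --pt "-0.5 10 0 5" --pt "-0.5 10 0 5" --pt "-0.4 8.8 0 4.4" --pt "0 0 0 0"

```text
time: 10.0
tcp_pos: [0.6606, 0.1841, 0.1552]
tcp_rot: [[0.7, 0.715, 0.001], [0.715, -0.7, -0.0], [0.001, 0.001, -1.0]]
force: [-0.5, 0.8, 0.4]
opening: 0.303
grasp_force: 0.0
```

Emit:
carry_out --pt "0 1.5 0 0" --pt "0 1 0 0" --pt "0 0 0 0" --pt "0 0 0 0"

```text
time: 10.4
tcp_pos: [0.6614, 0.1831, 0.1547]
tcp_rot: [[0.699, 0.715, 0.0], [0.715, -0.699, 0.0], [0.0, 0.0, -1.0]]
force: [-0.6, -0.7, 0.4]
opening: 0.308
grasp_force: 0.2
```

Emit:
carry_out --pt "0 1.5 0 0" --pt "0 1.5 0 0" --pt "0 0 0 0" --pt "0 0 0 0"

```text
time: 10.8
tcp_pos: [0.6621, 0.1825, 0.1545]
tcp_rot: [[0.698, 0.716, -0.004], [0.716, -0.698, 0.003], [-0.001, -0.005, -1.0]]
force: [-6.5, 4.5, 3.6]
opening: 0.305
grasp_force: 4.1
```

Emit:
carry_out --pt "0 1 0 0" --pt "0 1 0 0" --pt "0 0 0 0" --pt "0 0 0 0"

```text
time: 11.2
tcp_pos: [0.6621, 0.1825, 0.1545]
tcp_rot: [[0.698, 0.716, -0.008], [0.716, -0.698, 0.004], [-0.002, -0.008, -1.0]]
force: [-11.2, 8.9, 5.8]
opening: 0.301
grasp_force: 7.2
```

```bash
cat >> h.py <<'E'
def pusher():
    p,d,K,T=snap("top"); P=pts(d,K,T)
    th=np.radians(-1.24); ex=np.array([np.cos(th),np.sin(th)]); ey=np.array([-ex[1],ex[0]]); C=np.array([.4745,.0861])
    m=np.zeros(d.shape,bool); m[195:262,180:330]=1; m&=(d>0); q=P[m]
    f=np.c_[(q[:,:2]-C)@ex,(q[:,:2]-C)@ey,q[:,2]]*1000
    pu=f[(f[:,2]>113)&(f[:,2]<135)&(f[:,0]>-36)&(f[:,0]<5)]
    h,e=np.histogram(pu[:,1],np.arange(-200,161,4)); print("hist",[(int(e[i]),int(h[i])) for i in range(len(h)) if h[i]>2])
    s=readout.state(); print(s["time"],np.round(s["tcp_pos"],4),"yaw",np.degrees(np.arctan2(s["tcp_rot"][1][0],s["tcp_rot"][0][0])).round(1),np.round(s["force"],1)); return p
E
python3 - <<'E'
from h import *
p=pusher(); cv2.imwrite("pics/t3.png",cv2.resize(p[150:310,170:370],None,fx=4,fy=3.75,interpolation=2))
E
```

```text
hist [(-4, 4), (0, 23), (4, 28), (8, 21)]
11.25 [0.6621 0.1825 0.1545] yaw 45.7 [-11.7   8.3   5.9]
```

View pics/t3.png

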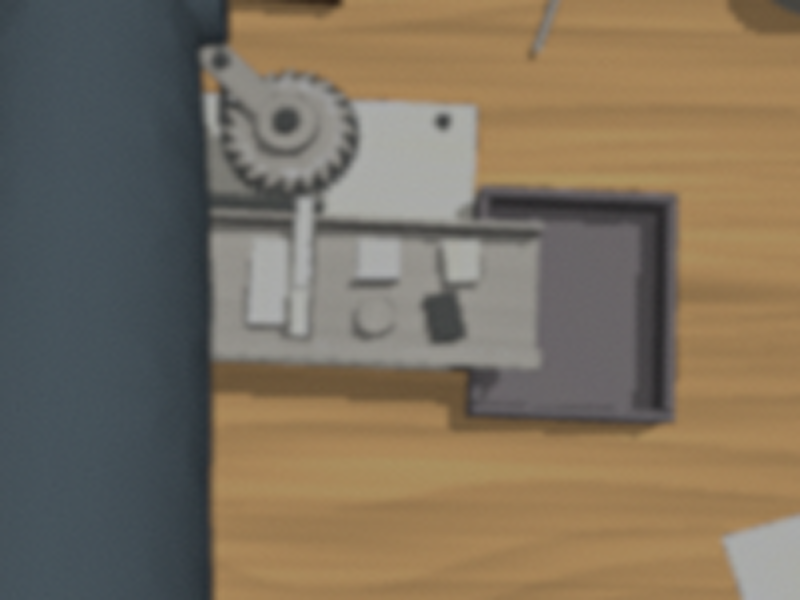

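The crop shows the lever on its rest stop with the pusher unmoved (crop x 290–312, as before). The bin is square under the mouth and the offcuts are undisturbed, so the freewheel works. First drive stroke.

Emit:
carry_out --pt "0 -8 0 0" --pt "-0.9 -14.2 0 -7.1" --pt "-0.9 -14.2 0 -7.1" --pt "-0.9 -14.2 0 -7.1" --pt "-0.9 -14.2 0 -7.1" --pt "-0.9 -14.2 0 -7.1" --pt "-0.9 -14.2 0 -7.1"

```text
time: 11.95
tcp_pos: [0.583, 0.2174, 0.1547]
tcp_rot: [[0.025, 1.0, 0.003], [1.0, -0.025, -0.001], [-0.001, 0.003, -1.0]]
force: [2.8, -1.7, -1.7]
opening: 0.306
grasp_force: 1.6
```

Emit:
carry_out --pt "-0.9 -14.2 0 -7.1" --pt "-0.9 -14.2 0 -7.1" --pt "-0.9 -14.2 0 -7.1" --pt "-0.9 -14.2 0 -7.1" --pt "-0.9 -14.2 0 -7.1" --pt "-0.9 -14.2 0 -7.1" --pt "0 0 0 0"

```text
time: 12.65
tcp_pos: [0.5034, 0.189, 0.1547]
tcp_rot: [[-0.653, 0.757, 0.001], [0.757, 0.653, -0.0], [-0.001, 0.0, -1.0]]
force: [0.5, 1.1, -0.2]
opening: 0.304
grasp_force: 0.0
```

```bash
python3 -c "
from h import *
pusher()"
```

```text
hist [(-68, 7), (-64, 23), (-60, 27), (-56, 17)]
12.7 [0.5039 0.1893 0.1548] yaw 130.7 [ 0.8 -0.1  0.7]
```

Emit:
carry_out --pt "-0.9 14.2 0 7.1" --pt "-0.9 14.2 0 7.1" --pt "-0.9 14.2 0 7.1" --pt "-0.9 14.2 0 7.1" --pt "-0.9 14.2 0 7.1" --pt "-0.9 14.2 0 7.1"

```text
time: 13.3
tcp_pos: [0.5832, 0.218, 0.1543]
tcp_rot: [[0.038, 0.999, -0.001], [0.999, -0.038, -0.0], [-0.0, -0.001, -1.0]]
force: [-1.5, -1.3, 0.7]
opening: 0.306
grasp_force: 0.6
```

Emit:
carry_out --pt "-0.9 14.2 0 7.1" --pt "-0.9 14.2 0 7.1" --pt "-0.9 14.2 0 7.1" --pt "-0.9 14.2 0 7.1" --pt "-0.9 14.2 0 7.1" --pt "-0.9 14.2 0 7.1" --pt "0 0 0 0"

```text
time: 14.0
tcp_pos: [0.6607, 0.1838, 0.1543]
tcp_rot: [[0.701, 0.713, 0.0], [0.713, -0.701, -0.0], [0.0, 0.001, -1.0]]
force: [-0.5, -0.0, 0.4]
opening: 0.306
grasp_force: 0.0
```

Emit:
carry_out --pt "-0.9 -14.2 0 -7.1" --pt "-0.9 -14.2 0 -7.1" --pt "-0.9 -14.2 0 -7.1" --pt "-0.9 -14.2 0 -7.1" --pt "-0.9 -14.2 0 -7.1" --pt "-0.9 -14.2 0 -7.1"

```text
time: 14.6
tcp_pos: [0.5825, 0.2174, 0.1544]
tcp_rot: [[0.024, 1.0, 0.002], [1.0, -0.024, -0.001], [-0.001, 0.002, -1.0]]
force: [2.7, -2.7, -1.9]
opening: 0.306
grasp_force: 1.7
```

Emit:
carry_out --pt "-0.9 -14.2 0 -7.1" --pt "-0.9 -14.2 0 -7.1" --pt "-0.9 -14.2 0 -7.1" --pt "-0.9 -14.2 0 -7.1" --pt "-0.9 -14.2 0 -7.1" --pt "-0.9 -14.2 0 -7.1" --pt "0 0 0 0"

```text
time: 15.3
tcp_pos: [0.503, 0.1892, 0.1546]
tcp_rot: [[-0.655, 0.756, -0.0], [0.756, 0.655, 0.0], [0.0, -0.0, -1.0]]
force: [-0.4, -0.4, 0.4]
opening: 0.306
grasp_force: 0.0
```

```bash
python3 -c "
from h import *
p=pusher(); cv2.imwrite('pics/t4.png',cv2.resize(p[150:310,170:370],None,fx=4,fy=3.75,interpolation=2))"
```

```text
hist [(-124, 6), (-120, 28), (-116, 22), (-112, 20)]
15.35 [0.5036 0.1894 0.1547] yaw 130.7 [-0.8 -0.3  0.5]
```

View pics/t4.png

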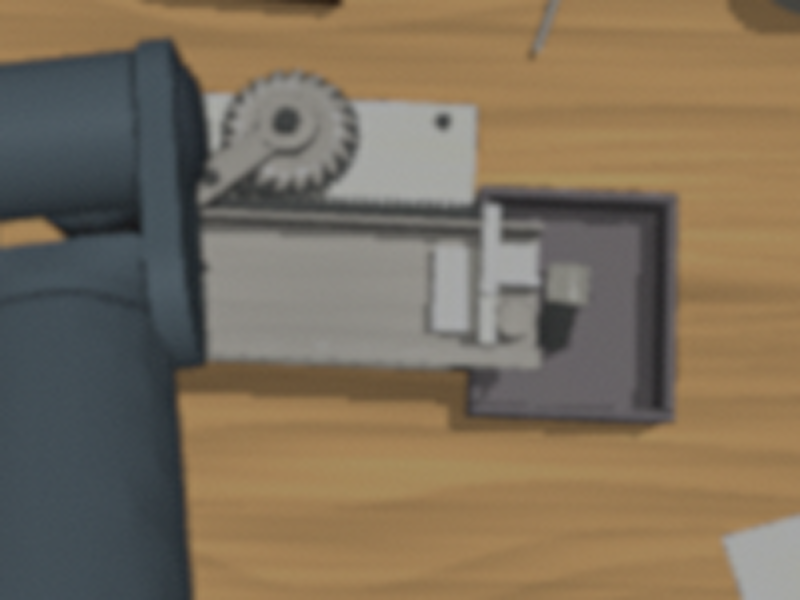

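Two offcuts are already in the bin (crop 568,285 and 558,325). The pusher is at about 120 mm, so I need about 30 mm more.

Emit:
carry_out --pt "-0.9 14.2 0 7.1" --pt "-0.9 14.2 0 7.1" --pt "-0.9 14.2 0 7.1" --pt "-0.9 14.2 0 7.1" --pt "-0.9 14.2 0 7.1" --pt "-0.9 14.2 0 7.1"

```text
time: 15.95
tcp_pos: [0.583, 0.218, 0.1542]
tcp_rot: [[0.037, 0.999, -0.002], [0.999, -0.037, 0.0], [0.0, -0.002, -1.0]]
force: [-1.5, -0.1, 0.8]
opening: 0.309
grasp_force: 0.6
```

Emit:
carry_out --pt "-0.9 14.2 0 7.1" --pt "-0.9 14.2 0 7.1" --pt "-0.9 14.2 0 7.1" --pt "-0.9 14.2 0 7.1" --pt "-0.9 14.2 0 7.1" --pt "-0.9 14.2 0 7.1" --pt "0 0 0 0"

```text
time: 16.65
tcp_pos: [0.6606, 0.1837, 0.1543]
tcp_rot: [[0.701, 0.713, 0.0], [0.713, -0.701, -0.0], [-0.0, 0.0, -1.0]]
force: [-0.3, 0.3, 0.3]
opening: 0.308
grasp_force: 0.0
```

Emit:
carry_out --pt "-0.9 -14.2 0 -7.1" --pt "-0.9 -14.2 0 -7.1" --pt "-0.9 -14.2 0 -7.1" --pt "-0.9 -14.2 0 -7.1" --pt "-0.9 -14.2 0 -7.1" --pt "-0.9 -14.2 0 -7.1" --pt "-0.4 -10 0 -5" --pt "0 0 0 0"

```text
time: 17.45
tcp_pos: [0.5715, 0.2175, 0.1545]
tcp_rot: [[-0.059, 0.998, -0.001], [0.998, 0.059, 0.0], [0.0, -0.001, -1.0]]
force: [-0.5, -0.0, 0.0]
opening: 0.304
grasp_force: 0.0
```

```bash
python3 -c "
from h import *
p=pusher()"
```

```text
hist [(-148, 26), (-144, 22), (-140, 29)]
17.5 [0.572  0.2173 0.1546] yaw 93.2 [ 0.1 -0.2  0.2]
```

Emit:
carry_out --pt "-0.2 -5 0 -2.5" --pt "-0.2 -4.4 0 -2.2" --pt "0 0 0 0" --pt "0 0 0 0"

```text
time: 17.9
tcp_pos: [0.5636, 0.2159, 0.1548]
tcp_rot: [[-0.137, 0.991, 0.0], [0.991, 0.137, 0.0], [0.0, 0.0, -1.0]]
force: [1.2, 1.3, 0.5]
opening: 0.306
grasp_force: 0.6
```

```bash
python3 -c "
from h import *
p=pusher(); cv2.imwrite('pics/t5.png',cv2.resize(p[150:310,170:370],None,fx=4,fy=3.75,interpolation=2))"
```

```text
hist [(-152, 16), (-148, 28), (-144, 22), (-140, 14)]
17.95 [0.5636 0.2158 0.1548] yaw 97.9 [ 0.8  1.3 -0. ]
```

View pics/t5.png

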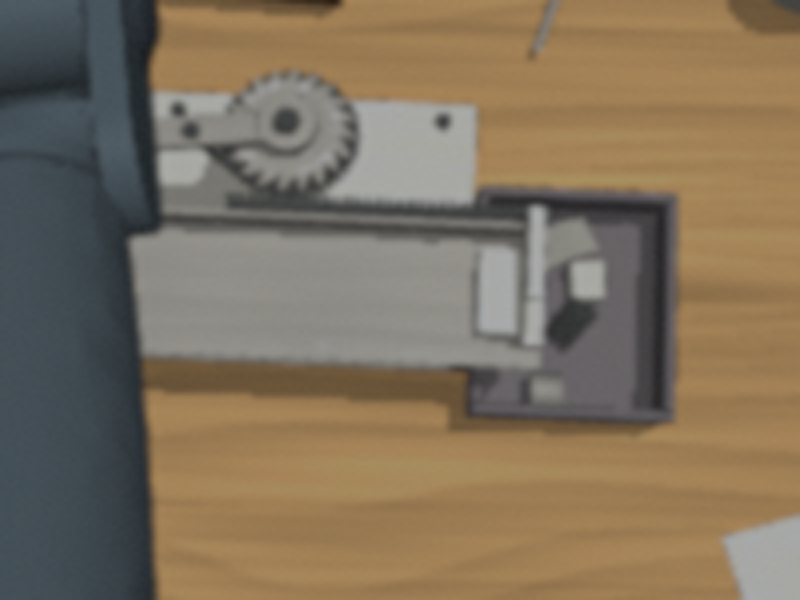

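All four offcuts are in the bin (crop 570,240; 587,278; 570,325; 545,388), and the pusher face is level with the mouth. Returning the lever to rest.

Emit:
carry_out --pt "-0.9 14.2 0 7.1" --pt "-0.9 14.2 0 7.1" --pt "-0.9 14.2 0 7.1" --pt "-0.9 14.2 0 7.1" --pt "-0.9 14.2 0 7.1" --pt "-0.9 14.2 0 7.1" --pt "-0.9 14.2 0 7.1" --pt "-0.2 5.2 0 2.6"

```text
time: 18.75
tcp_pos: [0.66, 0.183, 0.1542]
tcp_rot: [[0.703, 0.712, -0.001], [0.712, -0.703, -0.0], [-0.001, -0.001, -1.0]]
force: [-0.4, 2.6, 1.1]
opening: 0.304
grasp_force: 0.5
```

Emit:
carry_out --pt "0 1.5 0 0" --pt "0 1.5 0 0" --pt "0 1.5 0 0" --pt "0 1.5 0 0" --pt "0 0 0 0" --pt "0 0 0 0" --pt "0 0 0 0"

```text
time: 19.45
tcp_pos: [0.6612, 0.1817, 0.1541]
tcp_rot: [[0.698, 0.716, -0.005], [0.716, -0.698, 0.003], [-0.002, -0.006, -1.0]]
force: [-6.5, 6.0, 2.2]
opening: 0.304
grasp_force: 4.6
```

Emit:
carry_out --pt "0 -3.5 0 0" --pt "0 -3 0 0" --pt "0 0 0 0" --pt "0 0 0 0" --gripper 40

```text
time: 19.85
tcp_pos: [0.6591, 0.1839, 0.1548]
tcp_rot: [[0.699, 0.715, 0.0], [0.715, -0.699, -0.0], [0.0, 0.001, -1.0]]
force: [0.7, -0.1, -1.2]
opening: 0.461
grasp_force: 0.0
```

Emit:
carry_out --pt "0 0 -20 0" --pt "0 0 -30 0" --pt "0 0 -40 0" --pt "0 0 -40 0" --pt "45 0 0 0" --pt "45 0 0 0" --pt "0 0 0 0" --pt "0 0 0 0"

```text
time: 20.65
tcp_pos: [0.722, 0.2487, 0.283]
tcp_rot: [[0.699, 0.715, -0.002], [0.715, -0.699, -0.001], [-0.002, -0.001, -1.0]]
force: [0.2, -1.0, 0.1]
opening: 0.469
grasp_force: 0.0
```

```bash
python3 - <<'E'
from h import *
p=pusher(); q,d,K,T=snap("side"); np_=np.hstack([cv2.resize(p[140:310,165:365],(400,340)),cv2.resize(q[150:320,180:380],(400,340))]); cv2.imwrite("pics/f.png",np_)
E
```

```text
hist [(-152, 18), (-148, 26), (-144, 22), (-140, 14)]
20.7 [0.7217 0.2481 0.284 ] yaw 45.6 [ 1.2 -0.4  0.3]
```

View pics/f.png

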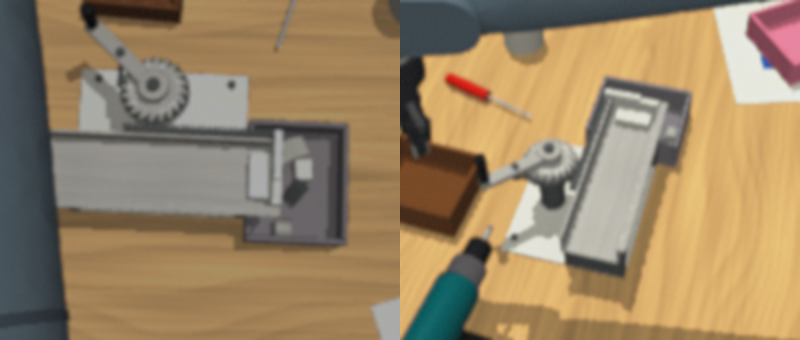

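The lever is at rest and clear of the gripper, the pusher is at the mouth, and all four offcuts are in the bin. The bystanders haven't moved.

```bash
python3 -c "
from h import *
print(ticket.close_job())"
```

```text
the job is handed in; nothing more can be done
None
```

The job is handed in at about 21 s of robot time: the bin is square against the stand, the freewheel slipped without moving the pusher, all four offcuts are in the bin, the pusher face is level with the mouth to within a few mm by camera, and the lever is back on its rest stop.

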